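Serve a pancake through the splash guard and ring the call bell

ROBOT

A 6-joint arm with a two-finger parallel gripper is mounted at the origin on the work surface. World frame = base frame: x ahead of the robot, y to its left, z up, the work surface at z = 0. Lengths are in m, angles in rad, forces in N, time in s.
With the tool pointing down it reaches from about 0.275 to 0.875 m from the base axis. Payload 12.5 kg.
Tool frame: the origin (TCP) lies on the centre line of the jaws, within the pads' length; the fingertips stand r.finger_overhang ahead of it and the grasp point (between the pads) lies 3 mm ahead of it (r.finger_overhang is the distance from the TCP to the fingertips, in m); z points along the fingers, y is the direction in which the jaws open and shut (so a half turn about z gives the same grasp; the last joint's range is limited). The gripper opens to 85 mm and grips with 20 to 120 N. Pads are 22 mm wide; open, the fingers measure 114 mm over their backs; the gripper's body (76 mm by 85 mm) begins 54 mm behind the grasp point. The pads swing forward as they close: fully open they stand 13 mm farther back than shut.
Start: joints at [-1.26, 0.351, 1.652, -0, 1.139, -0.085], TCP at [0.212, -0.507, 0.253] pointing down, gripper open.
Joint ranges: [-2.75, 2.75], [-0.79, 2.1], [0.01, 2.65], [-1.57, 4.71], [0.07, 3.14], [-2.87, 2.87]. Speed limits (rad/s): [2.22, 2.22, 2.79, 3.14, 3.14, 3.14].

INTERFACE

Orientations are given as a unit quaternion [x, y, z, w].
In Python, from cell import r, optics gives the robot as it stands. The module is installed in compiled form; this text tells all that it offers. Calls block until the motion is done:
- r.move_to(position, orientation): joint-space move of the TCP to a pose.
- r.move_linear(position, rot=None, vel=0.15): straight line of the TCP; rot=None keeps the orientation; vel is the mean speed in m/s.
- r.set_joints(angles): joint-space move.
- r.set_gripper(opening, squeeze=None): opening from 0.0 (shut) to 1.0 (fully open); squeeze is the grip in N (None keeps the last); returns when the fingers have stopped.
- r.sleep(seconds).
- r.inverse_kinematics(position, orientation): joint angles nearest the present ones, or None.
- optics.get_image(name): name is "scene" or "side" or "wrist"; returns a dict with "pixels" (420x560x3 uint8, red, green, blue), "depth" (420x560 float32, m along the optical axis (not along the pixel's ray), 0 where there is no reading), "fx", "fy", "cx", "cy" (pixels), "camera_from_world" (4x4, takes a point from world to camera coordinates); the wrist camera has in their place "mount" (4x4, takes a point from camera to tool coordinates, whose origin is the TCP and whose axes are the flange's). Camera axes: x right, y down, z forward; pixel columns grow to the right and rows downward; lengths in m; the calibration is good to about 2 mm. The wrist camera is an equidistant fisheye: a pixel r from the principal point sees the ray r / f radians off the axis. A picture is of the moment at which its call begins: read the wrist's pose just before it.
A pose or a line that the arm cannot do raises r.PlanningError and nothing moves.
- r.hand_in(): hands the job in, once; it reports no verdict.
Readings, each from a call of its own:
- r.current_t(): time.
- r.current_q(): joint angles.
- r.current_qvel(): joint speeds.
- r.current_effort(): joint torques, N m.
- r.current_tool_pos(): TCP position.
- r.current_ee_rot(): TCP orientation.
- r.current_contact_force(): force on the tool from outside, world axes, zero at the start.
- r.current_torque(): the same for the moment, N m.
- r.current_opening(): opening from 0.0 (shut) to 1.0 (fully open).
Only numpy, scipy, OpenCV 4.12 (cv2) and the standard library are available. Lean on these libraries where they do the work, as an engineer would, in place of code of your own. Each camera call takes 0.05 s, during which the arm holds its last target.

TASK

Push the dish with the pancake along the counter, through the gap in the low splash guard, until it stands wholly on the white pick-up tile beyond; then press the red call button down to call the customer, and let it come up again. Slide the dish only, never pick it up or tip it; do not ring before the dish is on the tile, and leave everything else where it stands.

Things in the scene. Friction and masses are not known exactly. Their poses are not given: they have to be found in the camera images.
- dish: round steel dish, solid-sided, with a golden fried pancake filling it; 96 mm across, straight side 26 mm tall (32 mm at the top of the pancake, which is fixed in it), about 0.2 to 0.4 kg. It stands loose on the counter on the robot's left. Origin: centre of its underside.
- guard: low metal splash guard fixed to the counter: two walls 40 mm tall and 24 mm thick in one line along its own x axis, with an open gap 104 mm wide between their rounded ends. Origin: middle of the gap, at counter height. The walls reach from -150 to -52 mm and from +52 to +164 mm along its x. The serving way through the gap is along its own -y, from the robot's left (+y side) to its right (-y side).
- tile: white square pick-up tile with a narrow blue border, inlaid flush in the counter (no step) on the far side of the gap, to the robot's right; the white is 150 x 150 mm. Origin: its centre, at counter height; sides along its x and y.
- bell (a joint): the call bell's push button: 0 when up, 0.006 m when fully pressed; a spring returns it; fully down takes 5 N.
- bell_top (a point): centre of the upper face of the red round call button, 44 mm across, in a black housing fixed to the counter, on the robot's left beyond the dish; it presses straight down.
- jar: green glass jar with a white lid, 90 mm across, 100 mm tall; bystander, loose. Origin: middle of its underside.
- bottle: yellow bottle with a red cap, 56 mm across, 160 mm tall; bystander, loose. Origin: middle of its underside.
- tin: can with a blue label, 72 mm across, 90 mm tall; bystander, loose. Origin: middle of its underside.
- press: pancake press: steel disc 100 mm across with an upright wooden handle, 113 mm tall; bystander, loose. Origin: centre of its underside.
- shaker: small amber shaker jar, 48 mm across, 75 mm tall; bystander, loose. Origin: middle of its underside.
- empty: empty steel dish with a dark inside, 96 mm across, 26 mm tall, the same outside shape as the full one; bystander, loose. Origin: middle of its underside.
- tongs: steel tongs lying flat, 210 mm long, 10 mm tall; bystander, loose. Origin: middle of its underside.
Things that resemble listed ones, but are neither listed nor needed, are in the scene too. Leave any brown look-alike of the dish alone.

How it is judged:
On the way, in this order (a step that is already met when the one before it is completed fails the run):
1. the dish slides through the gap in the guard (x of dish in the frame of guard between -0.02 and 0.02 m and y of dish in the frame of guard between -0.025 and 0.025 m and height (world z) of dish below 0.006 m), for 0.05 s.
2. the dish stands still, wholly on the white tile (x of dish in the frame of tile between -0.03 and 0.03 m and y of dish in the frame of tile between -0.03 and 0.03 m and height (world z) of dish below 0.006 m and linear speed of dish below 0.02 m/s), for 0.2 s.
3. the call button is pressed down (value of joint bell above 0.004 m), for 0.04 s.
At the end, for the whole second after the job is handed in: The dish rests flat on the counter, still, its centre within 30 mm of the tile's centre along each of the tile's sides; the button has been pressed at least 4 mm after that and is up again; no bystander is more than 20 mm from where it stood (all of step 2 and value of joint bell below 0.0015 m and angle between dish's own z axis and vertical below 0.08 rad and distance of each of jar, bottle, tin, press, shaker, empty, tongs from where it was at the start of the episode below 0.02 m); the robot touches nothing.
It fails at once if the dish is lifted (more than 10 mm) or tipped (more than about 11 degrees) (height (world z) of dish above 0.01 m or angle between dish's own z axis and vertical above 0.2 rad).
It fails at once if the bell is rung (button more than 3 mm down) while the dish is not on the tile (value of joint bell above 0.003 m and not (x of dish in the frame of tile between -0.03 and 0.03 m and y of dish in the frame of tile between -0.03 and 0.03 m)).
It fails at once if a bystander is moved by more than 20 mm (distance of any of jar, bottle, tin, press, shaker, empty, tongs from where it was at the start of the episode above 0.02 m).
It also fails if it takes over 72 s, if anything falls off the work surface, if the arm or the gripper's body presses on something with over 40 N, if the wrist force passes 120 N, or if a joint passes its speed limit or range.

## Working session

There is one attempt and no reset: what is moved stays moved. The work goes in short steps, each a Python script; the robot and the scene stay as the last script left them, time stands still between calls to the robot, and variables do not carry over. Pictures are saved under pics/ and viewed, and the job is handed in when it is done.

```bash
mkdir -p pics; python3 - <<'E'
from cell import r, optics
import cv2,pickle
print(r.current_t(), r.current_tool_pos(), r.current_ee_rot(), r.finger_overhang)
for n in ["scene","side","wrist"]:
    d=optics.get_image(n); pickle.dump(d,open(f"{n}0.pkl","wb"))
    cv2.imwrite(f"pics/{n}0.png",d["pixels"][:,:,::-1]); print(n,d["fx"],d["cx"],d.get("camera_from_world"))
E
```

```text
0.0 [ 0.2119632  -0.5071672   0.25274781] [ 9.80482855e-01  1.96603721e-01 -6.61696112e-05 -5.85392423e-04] 0.022
scene 541.6003521418909 276.12834442376464 [[ 0.49296686  0.87001012  0.00812781 -0.29800754]
 [ 0.70354368 -0.39311254 -0.59202097 -0.35807241]
 [-0.51186909  0.29756499 -0.80588157  1.84257096]
 [ 0.          0.          0.          1.        ]]
side 386.2575448006975 281.3260134517973 [[-0.87571438 -0.48229836  0.02264103  0.4972782 ]
 [-0.32295463  0.55024437 -0.77002041  0.21944997]
 [ 0.35892149 -0.68162997 -0.6376174   0.94420637]
 [ 0.          0.          0.          1.        ]]
wrist 325.19226210127806 286.57390202728635 None
```

View pics/scene0.png

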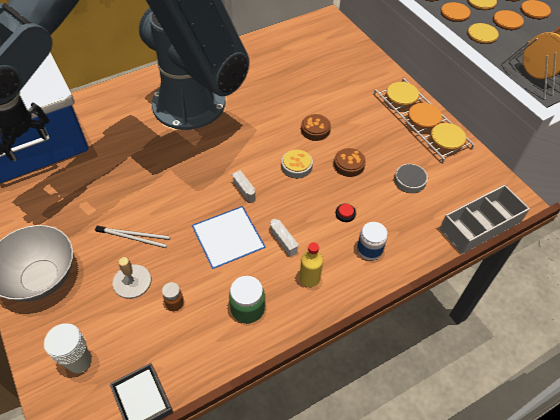

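View pics/side0.png

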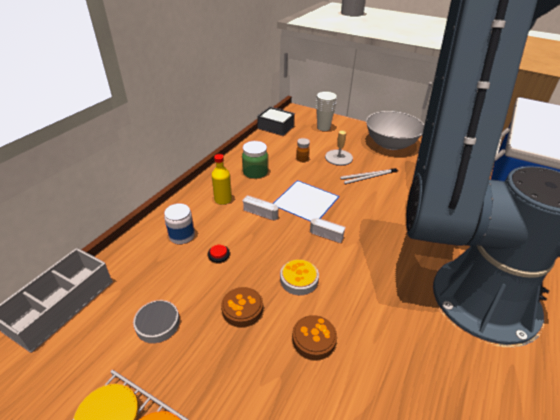

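View pics/wrist0.png

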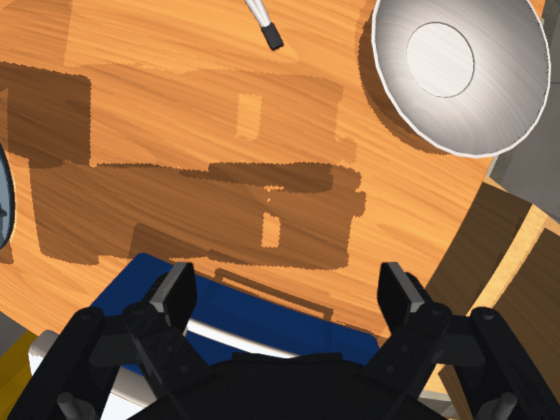

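Scene view: the yellow-filled dish is at (297,162), the guard walls at (244,186) and (284,237), the tile at (228,237) and the red button at (346,212). The brown look-alikes are at (316,126) and (349,161). The side view agrees: dish (299,275), walls (261,208) and (327,230), button (218,253). The wrist view shows nothing useful yet.

```bash
cat > h.py <<'E'
import numpy as np,cv2,pickle
def ray_plane(d,uv,z):
    uv=np.atleast_2d(uv).astype(float); T=d["camera_from_world"]; R=T[:3,:3]; t=T[:3,3]
    c=-R.T@t
    k=np.c_[(uv[:,0]-d["cx"])/d["fx"],(uv[:,1]-d["cy"])/d["fy"],np.ones(len(uv))]@R
    return c+k*((z-c[2])/k[:,2])[:,None]
def cloud(d):
    T=d["camera_from_world"]; v,u=np.mgrid[:420,:560]; Z=d["depth"]
    p=np.stack([(u-d["cx"])/d["fx"]*Z,(v-d["cy"])/d["fy"]*Z,Z],-1)
    return (p-T[:3,3])@T[:3,:3]
def hsv(d): return cv2.cvtColor(d["pixels"],cv2.COLOR_RGB2HSV)
E
python3 - <<'E'
from h import *
for n,dish,walls,tile,bell in [("scene",(297,162),[(244,186),(284,237)],(228,237),(346,212)),("side",(299,275),[(261,208),(327,230)],(307,200),(218,253))]:
    d=pickle.load(open(n+"0.pkl","rb")); P=cloud(d); H=hsv(d); print(n)
    ok=d["depth"]>0
    v,u=np.mgrid[:420,:560]
    def near(c,rad): return (np.hypot(u-c[0],v-c[1])<rad)&ok
    # dish: all points above counter around it
    xy=P[dish[1],dish[0],:2]
    m=near(dish,45)&(P[...,2]>.022)&(np.hypot(*(np.moveaxis(P[...,:2]-xy,-1,0)))<.065)
    (c,rad)=cv2.minEnclosingCircle((P[m][:,:2]*1000).astype(np.float32)); print(" dish",c,rad, P[m][:,2].max())
    ym=((H[...,0]>8)&(H[...,0]<35)&(H[...,1]>150)&(near(dish,22))).astype(np.uint8)&m
    q=P[ym>0]; print("  yellow centroid",q.mean(0))
    W=[]
    for w in walls:
        xy=P[w[1],w[0],:2]
        m=near(w,40)&(abs(P[...,2]-.04)<.006)&(H[...,1]<90)&(np.hypot(*(np.moveaxis(P[...,:2]-xy,-1,0)))<.13)
        q=(P[m][:,:2]*1000).astype(np.float32); print("  wall",cv2.minAreaRect(q), len(q)); W.append(q)
    q=np.vstack(W); print("  both",cv2.minAreaRect(q), cv2.fitLine(q,cv2.DIST_L2,0,.01,.01).ravel())
    l=None
    m=((H[...,1]<60)&(H[...,2]>190)&near(tile,45)&(P[...,2]<.012)).astype(np.uint8)
    nl,lab=cv2.connectedComponents(m); 
    b=lab==lab[tile[1],tile[0]]
    vv,uu=np.nonzero(b); q=(ray_plane(d,np.c_[uu,vv],0)[:,:2]*1000).astype(np.float32); rc=cv2.minAreaRect(q);print(" tile",rc, q.mean(0), "cloud z",P[b][:,2].mean())
    m=((H[...,1]>180)&((H[...,0]<6)|(H[...,0]>174))&near(bell,20))
    q=P[m]; zt=np.percentile(q[:,2],80); print(" bell",cv2.minEnclosingCircle((q[q[:,2]>zt-.004][:,:2]*1000).astype(np.float32)),zt, q[:,2].max())
E
```

```text
scene
 dish (419.9658203125, 177.50628662109375) 50.842620849609375 0.04468993522761963
  yellow centroid [0.42125296 0.17514021 0.03499689]
  wall ((428.63018798828125, -7.898883819580078), (103.66124725341797, 31.542409896850586), 2.697291135787964) 235
  wall ((637.1669311523438, 3.3706188201904297), (113.01970672607422, 31.064411163330078), 2.2186739444732666) 330
  both ((535.2830810546875, -2.049093246459961), (317.3114318847656, 31.99794578552246), 3.089629650115967) [ 9.9872947e-01  5.0393160e-02  5.5286285e+02 -1.7218891e+00]
 tile ((544.5579223632812, -123.14701080322266), (151.2081756591797, 150.3842315673828), 86.38439178466797) [ 546.3872  -124.25013] cloud z 0.0031942385008473426
 bell ((645.0501708984375, 206.38427734375), 21.80109405517578) 0.026297199178569413 0.0330961107084756
side
 dish (419.508544921875, 178.12734985351562) 48.76835632324219 0.03552742404123821
  yellow centroid [0.41987455 0.17885612 0.03165154]
  wall ((637.5241088867188, 1.5896186828613281), (110.81700897216797, 34.54884338378906), 4.102291584014893) 263
  wall ((427.77239990234375, -8.053398132324219), (96.6152572631836, 35.07976150512695), 3.9337360858917236) 270
  both ((536.15625, -3.1530590057373047), (313.9079284667969, 35.30470275878906), 2.8292436599731445) [ 9.9868250e-01  5.1315166e-02  5.2967767e+02 -1.9962056e+00]
 tile ((550.3178100585938, -125.81161499023438), (153.82171630859375, 152.99522399902344), 86.34453582763672) [ 548.154   -123.66943] cloud z 0.0004719677513524086
 bell ((644.1392822265625, 209.3582763671875), 21.444398880004883) 0.022285247818875663 0.025734163013210156
```

```bash
python3 - <<'E'
from h import *
d=pickle.load(open("scene0.pkl","rb")); P=cloud(d)
for n,c in dict(dish=(297,160),brown1=(316,125),brown2=(349,159),empty=(411,177),tin=(373,231),bottle=(313,248),jar=(247,287)).items():
    xy=P[c[1],c[0],:2]; 
    m=(d["depth"]>0)&(P[...,2]>.018)&(np.hypot(P[...,0]-xy[0],P[...,1]-xy[1])<.062)
    q=(P[m][:,:2]*1000).astype(np.float32); print(n,P[c[1],c[0]],cv2.minEnclosingCircle(q),np.percentile(P[m][:,2],98))
E
```

```text
dish [0.42221201 0.17607265 0.03531409] ((422.9818115234375, 178.44927978515625), 51.13147735595703) 0.040301081821605446
brown1 [0.3241403  0.30563725 0.03613087] ((317.5181579589844, 309.87237548828125), 51.21276092529297) 0.04148928366501394
brown2 [0.49274003 0.3199336  0.03042865] ((494.9398193359375, 322.02642822265625), 49.72584533691406) 0.040615354341639376
empty [0.64089401 0.44424069 0.02703085] ((638.987548828125, 449.87249755859375), 51.65902328491211) 0.03445613772799691
tin [0.77503668 0.19694865 0.08986136] ((780.7732543945312, 196.7758331298828), 37.22808837890625) 0.09667661191000745
bottle [0.77874623 0.00264341 0.16142385] ((777.8912963867188, 4.273397922515869), 27.98272705078125) 0.1646962287914471
jar [ 0.76637893 -0.17395403  0.10409008] ((772.216796875, -178.47796630859375), 45.00982666015625) 0.10620665974868748
```

```bash
cat >> h.py <<'E'
from scipy.spatial.transform import Rotation as Ro
def quat(u,flip=1):
    u=np.array([u[0],u[1],0.])/np.hypot(*u[:2]); z=np.array([0,0,-1.]); x=u*flip; y=np.cross(z,x)
    return Ro.from_matrix(np.c_[x,y,z]).as_quat()
E
python3 - <<'E'
from h import *
from cell import r,optics
D=np.array([.4198,.1778]); T=np.array([.524,.097]); u=(T-D)/np.linalg.norm(T-D)
for f in(1,-1):
    q=quat(u,f); print(f,r.inverse_kinematics([*(D-u*.085),.12],q), r.inverse_kinematics([*(T-u*.05),.028],q))
    q=quat((.05,-1),f); print(f,r.inverse_kinematics([*(T+[0,.1]),.12],q), r.inverse_kinematics([.535,-.06,.028],q))
E
```

```text
1 [ 4.67034133e-01  3.35185196e-01  2.08642281e+00 -4.44089210e-16
  7.19984650e-01  2.69741028e+00] [ 1.64654193e-01  6.22508987e-01  1.91618150e+00 -4.44089210e-16
  6.02902165e-01  2.39503034e+00]
1 None None
-1 [ 4.67034133e-01  3.35185196e-01  2.08642281e+00 -4.44089210e-16
  7.19984650e-01 -4.44182374e-01] [ 1.64654193e-01  6.22508987e-01  1.91618150e+00 -4.44089210e-16
  6.02902165e-01 -7.46562314e-01]
-1 [ 2.76446955e-01  5.38975856e-01  1.73457920e+00 -4.44089210e-16
  8.68037600e-01  2.26488560e-01] [-1.98165021e-01  6.65105279e-01  1.81826934e+00 -4.44089210e-16
  6.58218034e-01 -2.48123417e-01]
```

```bash
python3 - <<'E'
from h import *
from cell import r,optics
D=np.array([.4198,.1778]); T=np.array([.524,.097]); u=(T-D)/np.linalg.norm(T-D)
q=quat(u,-1)
r.set_gripper(0.55)
print(r.current_opening())
r.move_to([*(D-u*.085),.15],q)
print(r.current_t(),r.current_contact_force())
r.move_linear([*(D-u*.085),.028],vel=.1)
print(r.current_t(),r.current_tool_pos(),r.current_contact_force())
d=optics.get_image("side"); cv2.imwrite("pics/s1.png",d["pixels"][:,:,::-1])
d=optics.get_image("wrist"); cv2.imwrite("pics/w1.png",d["pixels"][:,:,::-1]); print(d["mount"])
E
```

```text
0.5497184248044219
3.2917 [-0.4597331  -0.77783438 -0.31333039]
4.6583 [0.35286641 0.2300248  0.02840251] [-0.06257432  0.29549141  0.0284655 ]
[[-2.02838854e-04 -9.57269097e-01 -2.89198607e-01  7.45097087e-02]
 [ 9.99999854e-01 -3.38894470e-04  4.20383695e-04  4.26682385e-04]
 [-5.00428129e-04 -2.89198479e-01  9.57269027e-01 -1.20221193e-01]
 [ 0.00000000e+00  0.00000000e+00  0.00000000e+00  1.00000000e+00]]
```

View pics/s1.png

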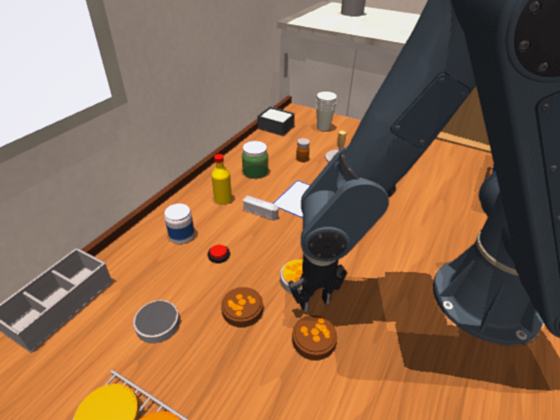

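View pics/w1.png

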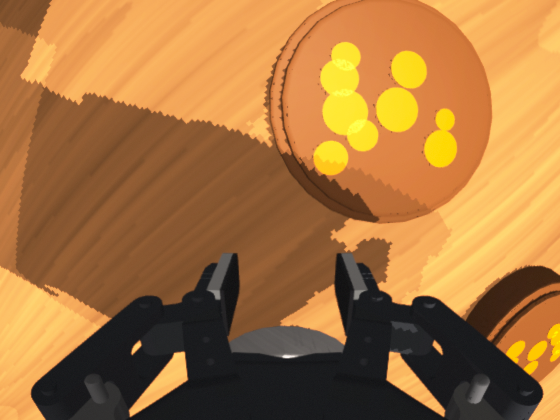

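The fingers are down just behind the dish: side view gripper at (318,280), dish at (297,275). In the wrist view the dish's rim is centred between the fingers at (288,330). Both brown look-alikes are clear, so I'm pushing now.

```bash
python3 - <<'E'
from h import *
from cell import r,optics
D=np.array([.4198,.1778]); T=np.array([.524,.097]); u=(T-D)/np.linalg.norm(T-D)
r.move_linear([*(T-u*.055),.028],vel=.06)
print(r.current_t(),r.current_tool_pos(),r.current_contact_force())
p=r.current_tool_pos()[:2]
r.move_linear([*(p-u*.03),.028],vel=.1)
r.move_linear([*(p-u*.06),.12],vel=.2)
q=quat((.05,-1),-1)
r.move_to([.5195,.21,.13],q)
for n in("scene","side"):
    d=optics.get_image(n); pickle.dump(d,open(n+"2.pkl","wb")); cv2.imwrite(f"pics/{n}2.png",d["pixels"][:,:,::-1])
print(r.current_t())
E
```

```text
7.6083 [0.48046428 0.13074758 0.02798617] [-1.1579324   1.94038743  0.12477744]
9.65
```

View pics/scene2.png

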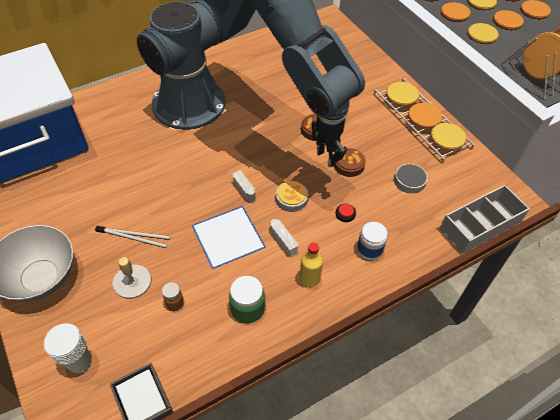

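View pics/side2.png

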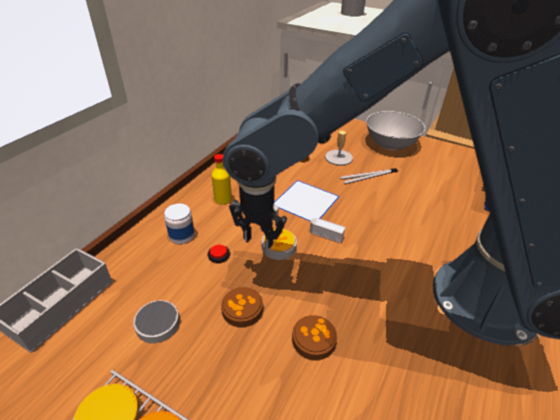

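The dish was pushed to scene (292,194), in line with the gap between the walls at (244,186) and (284,237). Nothing else has moved.

```bash
cat >> h.py <<'E'
def dishpos(d,seed):
    # top rim ellipse of non-counter points, ray cast to z=.026..; use depth-based cluster
    P=cloud(d); xy=np.array(seed,float)
    H=hsv(d); v,u=np.nonzero((H[...,0]>20)&(H[...,0]<32)&(H[...,1]>120)&(H[...,2]>110)&(np.hypot(P[...,0]-xy[0],P[...,1]-xy[1])<.06)&(P[...,2]>.02))
    m=(d["depth"]>0)&(P[...,2]>.02)&(P[...,2]<.05)&(np.hypot(P[...,0]-xy[0],P[...,1]-xy[1])<.058)
    q=(P[m][:,:2]*1000).astype(np.float32)
    y=ray_plane(d,np.c_[u,v],.031)[:,:2]*1000
    return cv2.minEnclosingCircle(q), (y.mean(0),len(y)), cv2.minEnclosingCircle(y.astype(np.float32)) if len(y) else None
E
python3 - <<'E'
from h import *
for f,s in(("scene0",(.42,.178)),("side0",(.42,.178)),("scene2",(.524,.097)),("side2",(.524,.097))):
    print(f,*dishpos(pickle.load(open(f+".pkl","rb")),s))
E
```

```text
scene0 ((422.9818115234375, 178.44927978515625), 51.13147735595703) (array([415.28320053, 179.58168039]), 320) ((416.65899658203125, 178.3313751220703), 42.319740295410156)
side0 ((419.508544921875, 178.12734985351562), 48.76835632324219) (array([418.64384405, 178.94093834]), 539) ((420.9387512207031, 176.83575439453125), 41.77593994140625)
scene2 ((521.6298217773438, 100.39884948730469), 50.83119583129883) (array([520.29006657,  88.71772403]), 242) ((518.8883666992188, 100.0039291381836), 41.41779708862305)
side2 ((518.9235229492188, 102.4952621459961), 48.628231048583984) (array([506.78957661,  82.89705725]), 137) ((521.0784912109375, 99.375244140625), 40.6399040222168)
```

```bash
cat >> h.py <<'E'
A=np.radians(2.9); G=np.array([.5292,-.003]); GX=np.array([np.cos(A),np.sin(A)]); GY=np.array([-np.sin(A),np.cos(A)])
def g2w(x,y,z): return [*(G+GX*x+GY*y),z]
def w2g(p): p=np.array(p[:2])-G; return p@GX,p@GY
E
python3 - <<'E'
from h import *
from cell import r,optics
q=quat(-GY,-1)
r.move_to(g2w(0,.19,.13),q)
r.move_linear(g2w(0,.19,.028),vel=.15)
print(r.current_contact_force())
r.move_linear(g2w(0,.105,.028),vel=.05)
print(r.current_t(),w2g(r.current_tool_pos()),r.current_contact_force())
for n in("scene","side"):
    d=optics.get_image(n); pickle.dump(d,open(n+"3.pkl","wb")); cv2.imwrite(f"pics/{n}3.png",d["pixels"][:,:,::-1])
    a=dishpos(d,g2w(0,.055,0)[:2]); print([ (w2g(np.array(c[0])/1000),c[1]) for c in a])
E
```

```text
[-0.31875233  0.3879543  -0.66813772]
12.5833 (np.float64(9.304108900232708e-06), np.float64(0.10508693617839744)) [-0.07056774  0.75741187 -0.26952707]
[((np.float64(-0.0010670255820874376), np.float64(0.05894700560627164)), 54.10487365722656), ((np.float64(0.02204920532736287), np.float64(0.03570926983379932)), 22), ((np.float64(0.009234206988459288), np.float64(0.04210721973724646)), 36.253990173339844)]h.py:23: RuntimeWarning: Mean of empty slice.
  return cv2.minEnclosingCircle(q), (y.mean(0),len(y)), cv2.minEnclosingCircle(y.astype(np.float32)) if len(y) else None
  ret = um.true_divide(
Traceback (most recent call last):
TypeError: 'NoneType' object is not subscriptable
```

View pics/scene3.png

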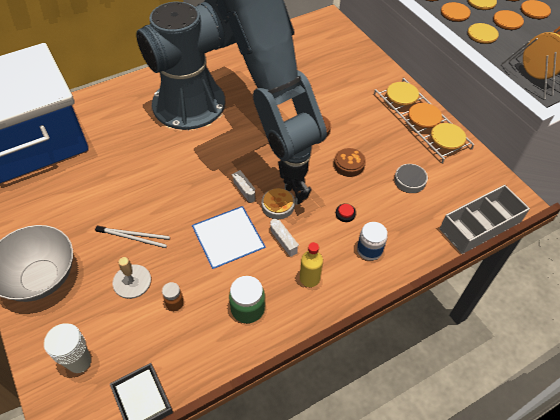

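View pics/side3.png

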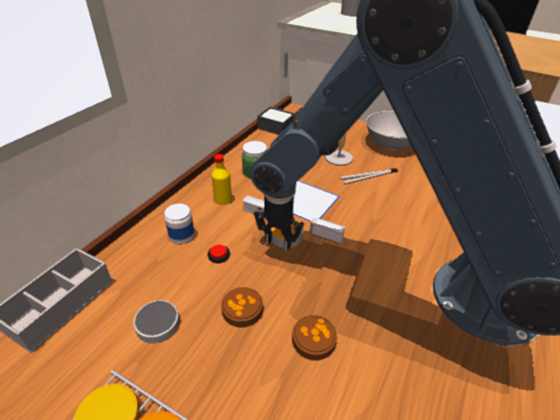

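The dish at scene (278,203) sits centred in the gap mouth, about -1 mm off in guard x. I'm pushing on in short segments and checking force after each.

```bash
python3 - <<'E'
from h import *
from cell import r,optics
for y in (.08,.05,.02,-.005):
    r.move_linear(g2w(0,y,.028),vel=.05)
    f=r.current_contact_force(); print(r.current_t(),w2g(r.current_tool_pos()),f)
    if np.hypot(f[0],f[1])>12: break
for n in("scene",):
    d=optics.get_image(n); pickle.dump(d,open(n+"4.pkl","wb")); cv2.imwrite(f"pics/{n}4.png",d["pixels"][:,:,::-1])
    c=dishpos(d,g2w(0,y-.05,0)[:2])[0]; print(c,w2g(np.array(c[0])/1000))
E
```

```text
13.3333 (np.float64(2.373721130608405e-05), np.float64(0.07975635086376748)) [-0.12740577 -0.19841799 -0.68525651]
14.0833 (np.float64(1.569754171115526e-05), np.float64(0.04987081739206604)) [ 0.22332077 -0.84229719 -0.63431267]
14.8333 (np.float64(2.5642677569409766e-06), np.float64(0.019896285521024105)) [-0.71771922 -0.12913958 -0.35339195]
15.4833 (np.float64(-5.488478359176795e-06), np.float64(-0.005208473081283502)) [-0.47055776  0.16556779  0.5234797 ]
((533.0410766601562, -53.890987396240234), 54.369815826416016) (np.float64(0.0012614329371436327), np.float64(-0.05102014558013892))
```

View pics/scene4.png

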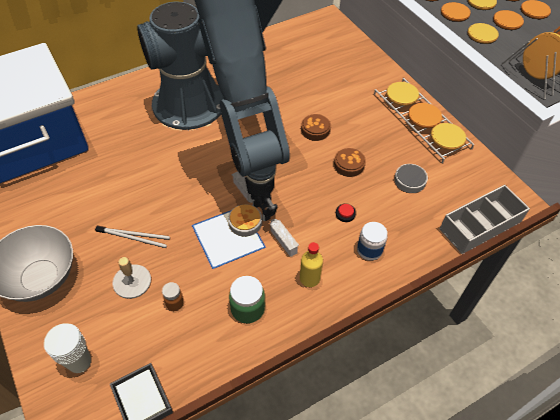

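The dish is through the gap at scene (246,220), entering the tile with no jam. Next I push it onto the tile and back off.

```bash
python3 - <<'E'
from h import *
from cell import r,optics
r.move_linear(g2w(0,-.03,.028),vel=.05)
r.move_linear(g2w(.009,-.072,.028),vel=.05)
print(r.current_t(),w2g(r.current_tool_pos()),r.current_contact_force())
r.sleep(.2)
r.move_linear(g2w(.007,-.045,.028),vel=.06)
r.move_linear(g2w(.007,-.035,.13),vel=.15)
r.move_to([.62,.19,.15],quat((-.2,-1),-1))
for n in("scene","side"):
    d=optics.get_image(n); pickle.dump(d,open(n+"5.pkl","wb")); cv2.imwrite(f"pics/{n}5.png",d["pixels"][:,:,::-1])
    print(n,dishpos(d,(.543,-.123)))
print(r.current_t())
E
```

```text
17.1917 (np.float64(0.009012182816592587), np.float64(-0.07195011755761029)) [ 0.06721817 -0.60669693 -0.02730323]
scene (((543.900146484375, -124.65132904052734), 50.15864181518555), (array([ 539.42827217, -124.91181454]), 435), ((541.3663940429688, -125.41148376464844), 42.0496940612793))
side (((542.0230102539062, -123.35781860351562), 48.3939208984375), (array([ 541.9538383 , -123.95416447]), 262), ((545.2108154296875, -125.91624450683594), 41.52186965942383))
19.8833
```

View pics/scene5.png

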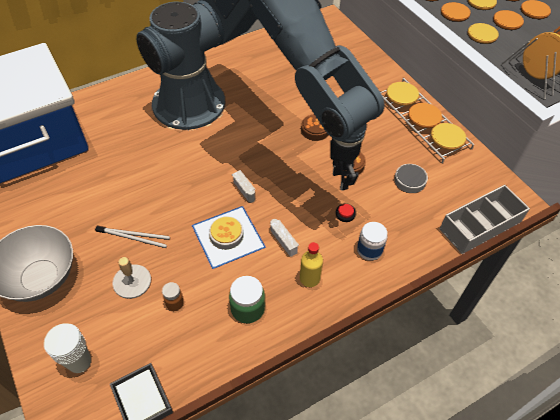

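View pics/side5.png

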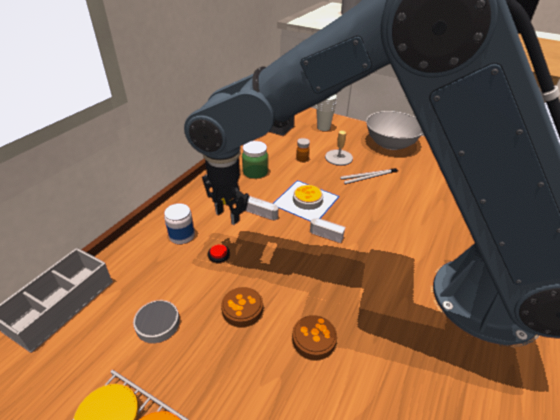

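The dish stands centred on the tile at scene (226,231), about 5 mm from the tile's centre. Now I press the bell with the gripper shut.

```bash
python3 - <<'E'
from h import *
from cell import r,optics
r.set_gripper(0.0)
q=r.current_ee_rot(); B=[.6446,.2079]
r.move_to([*B,.10],q); r.move_linear([*B,.056],vel=.08); r.sleep(.2)
f0=r.current_contact_force()[2]; z=.054; n=0
print("f0",f0,r.current_tool_pos())
while z>.028:
    r.move_linear([*B,z],vel=.03); r.sleep(.1); f=r.current_contact_force()[2]-f0
    print(round(z,4),round(r.current_tool_pos()[2],4),round(f,2))
    if f>8: break
    z-=.001
r.sleep(.2)
d=optics.get_image("side"); cv2.imwrite("pics/side6.png",d["pixels"][:,:,::-1])
r.move_linear([*B,.15],vel=.1)
r.sleep(.5)
for n in("scene","side"):
    d=optics.get_image(n); pickle.dump(d,open(n+"7.pkl","wb")); cv2.imwrite(f"pics/{n}7.png",d["pixels"][:,:,::-1])
    print(n,dishpos(d,(.543,-.123))[0])
print(r.current_t(),r.current_contact_force())
E
```

```text
f0 -0.6093022054825605 [0.64485923 0.20798281 0.05652024]
0.054 0.054 0.14
0.053 0.053 1.27
0.052 0.052 0.92
0.051 0.051 -0.06
0.05 0.05 -0.68
0.049 0.049 0.44
0.048 0.048 0.73
0.047 0.047 1.07
0.046 0.046 0.27
0.045 0.045 0.05
0.044 0.0441 2.06
0.043 0.0431 2.73
0.042 0.0421 4.09
0.041 0.0411 3.74
0.04 0.0401 4.1
0.039 0.0391 5.61
0.038 0.0381 5.09
0.037 0.038 13.9
scene ((544.1337280273438, -124.61504364013672), 50.19440460205078)
side ((542.7584838867188, -123.76710510253906), 49.241477966308594)
30.0667 [0.756075   0.53032627 0.55405785]
```

View pics/side6.png

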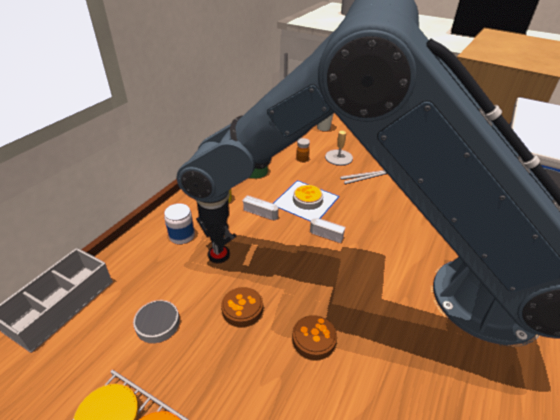

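View pics/scene7.png

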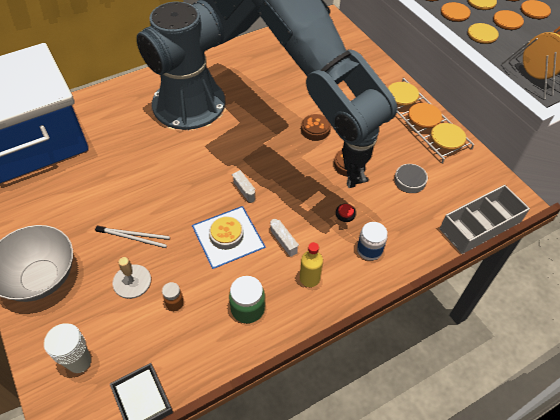

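The side view shows the fingertips on the button at (218,253). Force rose from about 2 N to 5 N over 6 mm, then hit the stop at 14 N. The scene view afterwards shows the dish still on the tile (226,231), the button free at (346,212), and the bystanders where they were.

```bash
python3 - <<'E'
from cell import r
r.hand_in(); print(r.current_t())
E
```

```text
the job is handed in; nothing more can be done
the job is handed in; nothing more can be done
```

The dish is on the pick-up tile and the call button has been pressed and released. I handed the job in at about 30 s; no verdict is reported.

- **Pushing:** I slid the dish with the half-open fingers, first diagonally to the gap line, then straight through the gap and onto the tile. The horizontal force readings between moves stayed under about 2.5 N.
- **Dish position:** the last measurement put it at about (543, -124) mm. The tile's centre measured about (547, -124) mm, so it is about 5 mm off against the 30 mm allowed. The two camera views agreed within about 2 mm.
- **Button:** with the gripper shut, it went down about 6 mm at 5 N and hit its stop at 14 N. The arm then lifted clear to 150 mm. I took the button to be up again because the arm was clear and its spring returns it; I did not measure its height.
- **Other things:** the bystanders and brown look-alikes looked unmoved in the last picture, judged by eye and not measured.
- **Check that failed:** with the arm in front of the dish at the gap mouth, my colour-based dish finder failed in the side view and was poor in the scene view. There I relied on the depth-based position and the force readings.

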